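# Clamp a casting in the check nest and read its code label

## Task

Book in the casting that sits in the check nest: swing the toggle clamp over onto it, then pick up the code reader from its charging pad and hold it steady for about two seconds with its window squarely facing the middle of the label on the casting's sloping front, about 13 cm away, while the clamp stays shut. Then stand the reader upright back on the middle of its pad and let go of it, and after that swing the clamp all the way back open. The casting stays seated in the nest, and the carton, the jar and the wrench are left where they are.

Things in the scene. Friction and masses are not known exactly. Their poses are not given: they have to be found in the camera images.
- fixture: check nest, fixed to the bench: dark steel plate 160 (x) x 210 (y) x 12 mm, a raised steel seat (top 30 mm above the bench) and low strips (top at 38 mm) around the casting. Origin: centre of the plate's underside. -x is its front, where the label faces; the toggle clamp stands at its +y side between two steel cheeks, 32 mm long in y, 40 mm apart over all, tops at 124 mm
- clamp (a joint): angle of the clamp's one-piece L-shaped link about pivot, rad. 0 = open stop: the arm stands up, leaning 20 degrees towards the fixture's +y; the handle points to +y, 20 degrees below level. 1.92 = shut: the arm lies level towards -y, its pad on the casting, and the handle stands straight up. It balances near 0.95 and drops by itself either way; about 3 N moves it
- pivot (a point): clamp's hinge axis, at (20, 70, 120) mm on the fixture; the axis runs along the fixture's x. From it the flat steel arm is 100 mm long, 20 mm wide (along x), 12 mm thick; the handle, at right angles to the arm, is 103 mm long: a rod of 10 mm diameter with a 20 mm diameter rubber grip from 45 mm outwards
- pad (a point): centre of the rubber pad's lower face, at the tip of the clamp arm: 88 mm along the arm and 30 mm below its middle when shut
- handle_end (a point): free end of the clamp handle, on its axis, 103 mm from pivot
- block: green painted casting 80 (x) x 70 (y) x 60 mm, 0.5 kg, loose in the nest. Origin: centre of its underside. The front (-x) half slopes at 45 degrees from 20 mm high at the front edge up to the flat top; the clamp pad lands on the flat top (its +x half)
- label (a point): centre of the white bar-code label, 50 mm wide x 42 mm, on the casting's slope, 40 mm above the casting's underside. z points straight out of the label (forwards and up at 45 degrees), y up the slope
- reader: cordless code reader, grey and black, 140 mm tall, about 0.2 kg, standing on its foot 76 (x) x 66 (y) x 12 mm. Origin: centre of the foot's underside, z up. Handle 30 mm diameter up to 100 mm; the head on it has parallel sides 36 mm apart in y, x = -40 to 25 mm, z = 100 to 140 mm (grip from above across y near x = 0). In front it bends down to the window, looking to +x and 45 degrees down
- window (a point): centre of the reader's window, at (38, 0, 96) mm in the reader's frame. z is the reading direction, out of the window (+x and 45 degrees down in the reader's frame); x is the reader's +y
- dock: charging pad of the reader, flat grey slab 130 (x) x 110 (y) x 14 mm, fixed to the bench. Origin: centre of its underside; the reader's origin stands 14 mm above it
- carton: bystander: small cardboard box 60 (x) x 70 (y) x 45 mm, origin at the centre of its underside
- jar: bystander: white jar with a black cap, 60 mm diameter, 90 mm tall, origin at the centre of its underside
- wrench: bystander: steel wrench 160 mm long, lying along its own x
There are look-alikes about, which are no part of the job. Of the things that look like the reader, the smallest one is meant.

How it is judged (in metres and radians):
On the way, in this order (a step that is already met when the one before it is completed fails the run):
1. the clamp is swung over onto the casting while the reader still stands on its pad (value of joint clamp above 1.84 rad and distance of reader from where it was at the start of the episode below 0.02 m), for 0.2 s.
2. the held reader looks squarely (within 20 degrees) at the label's middle (within 17 mm across and along) from 90 to 180 mm, steadily for 1.2 s, the clamp shut (x of label in the frame of window between -0.017 and 0.017 m and y of label in the frame of window between -0.017 and 0.017 m and z of label in the frame of window between 0.09 and 0.18 m and z of window in the frame of label above 0.05 m and angle between the z axis of window and the z axis of label, either way round below 0.35 rad and linear speed of reader below 0.03 m/s and angular speed of reader below 0.25 rad/s and contact force between the fingers and reader above 0.5 N and value of joint clamp above 1.84 rad), for 1.2 s.
3. the reader stands upright on its pad, let go, the clamp still shut (x of reader in the frame of dock between -0.03 and 0.03 m and y of reader in the frame of dock between -0.03 and 0.03 m and z of reader in the frame of dock between 0.009 and 0.019 m and angle between reader's own z axis and vertical below 0.1 rad and linear speed of reader below 0.02 m/s and contact force between the fingers and reader below 0.1 N and value of joint clamp above 1.84 rad), for 0.2 s.
4. the clamp is swung back fully open (value of joint clamp below 0.12 rad), for 0.2 s.
At the end, for the whole second after the job is handed in: The clamp is open (joint under 0.12), the reader stands upright and at rest on its pad (within 30 mm of the pad's middle along each of its axes, any heading), let go, and the casting is seated in the nest within 12 mm of where it started (value of joint clamp below 0.12 rad and x of reader in the frame of dock between -0.03 and 0.03 m and y of reader in the frame of dock between -0.03 and 0.03 m and z of reader in the frame of dock between 0.009 and 0.019 m and angle between reader's own z axis and vertical below 0.1 rad and linear speed of reader below 0.02 m/s and z of block in the frame of fixture between 0.026 and 0.035 m and distance of block from where it was at the start of the episode below 0.012 m and contact force between the fingers and reader below 0.1 N); the robot touches nothing.
It fails at once if the casting is shifted by more than 15 mm or out of its nest (distance of block from where it was at the start of the episode above 0.015 m).
It fails at once if the reader is tipped over (angle between reader's own z axis and vertical above 1.1 rad).
It fails at once if the carton is moved by more than 25 mm (distance of carton from where it was at the start of the episode above 0.025 m).
It fails at once if the jar is moved by more than 25 mm (distance of jar from where it was at the start of the episode above 0.025 m).
It fails at once if the wrench is moved by more than 25 mm (distance of wrench from where it was at the start of the episode above 0.025 m).
It also fails if it takes over 72 s, if anything falls off the work surface, if the arm or the gripper's body presses on something with over 40 N, if the wrist force passes 120 N, or if a joint passes its speed limit or range.

## Robot

A 6-joint arm with a two-finger parallel gripper is mounted at the origin on the work surface. World frame = base frame: x ahead of the robot, y to its left, z up, the work surface at z = 0. Lengths are in mm, angles in rad, forces in N, time in s.
With the tool pointing down it reaches from about 300 to 775 mm from the base axis. Payload 14.6 kg.
Tool frame: the origin (TCP) lies at the very end of the fingers, on their centre line; the grasp point (between the pads) lies 19 mm behind it; z points along the fingers, y is the direction in which the jaws open and shut (so a half turn about z gives the same grasp; the last joint's range is limited). The gripper opens to 85 mm and grips with 20 to 120 N. Pads are 22 mm wide; open, the fingers measure 114 mm over their backs; the gripper's body (76 mm by 85 mm) begins 54 mm behind the grasp point. The pads swing forward as they close: fully open they stand 13 mm farther back than shut.
Start: joints at [1.17, 0.3, 1.521, -0, 1.321, -0.067], TCP at [180.197, 519.633, 231.281] pointing down, gripper open.
Joint ranges: [-3.03, 3.03], [-0.79, 2.21], [0.23, 2.52], [-1.04, 4.18], [0, 3.07], [-2.55, 2.55]. Speed limits (rad/s): [2.22, 2.22, 2.57, 3.14, 3.14, 3.14].

## Interface

Orientations are given as [roll, pitch, yaw] about the fixed x, y, z axes, in that order (R = Rz(yaw) Ry(pitch) Rx(roll)).
In Python, from rig import readout, camera, job gives the robot as it stands. The module is installed in compiled form; this text tells all that it offers.
- The arm moves only by the shell command python3 -m pendant 'ROWS' [FORCE]. ROWS is JSON, a list of rows, each a list of 3 entries, a list of its own where there are three numbers: the finger opening in cm, from 0 to 8.54, then the shift along the tool's x, y, z in cm, then the turn, a rotation vector about the tool's x, y, z in degrees. A call has 1 to 12 rows; each row is the pose to reach, as a shift and turn from the pose measured when the call began, along the tool's axes at that moment; what a row does not reach only later rows make up. A row lasts 1/12 s, in which the tool goes at most 41.7 mm and 7.16 degrees, less where a joint would pass 70% of its speed; a pose out of reach is approached as far as the arm can. A call with a gripper value outside its range is refused whole. The fingers move at their own pace and stop on an object; FORCE is the grip in N (left out, the last holds). Time passes only in rows, so rows that repeat a pose let the fingers close. It gives the time, the measured TCP pose, the force and the opening at its end, in the units of the state.
- readout.observe(): the state, without advancing time (a new reading comes with each control period).
- camera(name): name is "scene" or "side" or "wrist"; returns a dict with "image" (480x640x3 uint8, red, green, blue), "camera_matrix" (3x3 intrinsics, pixels), "rvec" (rotation vector, rad) and "tvec" (3), from world to camera coordinates, as OpenCV has them; the wrist camera has in their place "tool_from_camera" (4x4, takes a point from camera to tool coordinates, whose origin is the TCP and whose axes are the flange's). Camera axes: x right, y down, z forward; pixel columns grow to the right and rows downward; lengths in mm; the calibration is good to about 2 mm. A picture is of the moment at which its call begins: read the wrist's pose just before it. There is no depth.
- job.hand_in(): hands the job in, once; it reports no verdict.
The state is a dict: "time": time; "joint_positions": joint angles; "qvel": joint speeds; "joint_efforts": joint torques, N m; "position": TCP position; "orientation": TCP orientation; "contact_force": force on the tool from outside, world axes, zero at the start; "torque": the same for the moment, N m; "finger_gap": finger opening in mm.
Only numpy, scipy, OpenCV 4.12 (cv2) and the standard library are available. Lean on these libraries where they do the work, as an engineer would, in place of code of your own. Each camera call takes 0.05 s, during which the arm holds its last target. There are 200 camera calls.

## Working session

There is one attempt and no reset: what is moved stays moved. The work goes in short steps, Python scripts to look and compute and a shell command to move; the robot and the scene stay as the last step left them, time stands still between calls to the robot, and variables do not carry over. Pictures are saved under pics/ and viewed, about 8 in all and at most 12, crops included, and the job is handed in when it is done.

```bash
mkdir -p pics; cat > h.py <<'E'
import numpy as np, cv2
from rig import readout, camera, job
from scipy.spatial.transform import Rotation as R
def cam(n):
    s=readout.observe(); c=camera(n); K=np.array(c["camera_matrix"],float)
    if n=="wrist":
        T=np.array(c["tool_from_camera"],float)
        Rt=R.from_euler('xyz',s["orientation"]).as_matrix()
        Rw=Rt@T[:3,:3]; o=Rt@T[:3,3]+np.array(s["position"])
    else:
        Rw=cv2.Rodrigues(np.array(c["rvec"],float))[0].T; o=-Rw@np.array(c["tvec"],float).ravel()
    return dict(im=c["image"],K=K,R=Rw,o=o)
def ray(c,u,v):
    d=c["R"]@np.linalg.inv(c["K"])@np.array([u,v,1.]); return c["o"],d/np.linalg.norm(d)
def onz(c,u,v,z):
    o,d=ray(c,u,v); return o+d*(z-o[2])/d[2]
def proj(c,p):
    q=c["K"]@(c["R"].T@(np.array(p,float)-c["o"])); return q[:2]/q[2]
def tri(c1,p1,c2,p2):
    o1,d1=ray(c1,*p1);o2,d2=ray(c2,*p2)
    t=np.linalg.lstsq(np.c_[d1,-d2],o2-o1,rcond=None)[0]
    a,b=o1+t[0]*d1,o2+t[1]*d2; return (a+b)/2,np.linalg.norm(a-b)
def save(c,f,crop=None,s=1):
    im=c["im"][...,::-1]
    if crop: x0,y0,x1,y1=crop; im=im[y0:y1,x0:x1]
    cv2.imwrite(f,cv2.resize(im,None,fx=s,fy=s,interpolation=cv2.INTER_CUBIC))
def goal(pos,Rm):
    "shift (cm) and turn (deg) in tool axes from now to the goal"
    s=readout.observe(); R0=R.from_euler('xyz',s["orientation"]).as_matrix()
    return np.round(R0.T@(np.array(pos)-s["position"])/10,2), np.round(np.degrees(R.from_matrix(R0.T@Rm).as_rotvec()),2)
E
python3 - <<'E'
from h import *
for n in("scene","side","wrist"):
    c=cam(n);save(c,f"pics/{n}0.png");print(n,c["o"].round(),c["R"][:,2].round(2)); np.savez(f"{n}0.npz",**c)
print(readout.observe())
E
```

```text
scene [1538.  228.  943.] [-0.77 -0.17 -0.62]
side [ 123. -959. 1027.] [ 0.32  0.7  -0.64]
wrist [109. 544. 373.] [ 0.28 -0.1  -0.96]
{'time': 0.15, 'joint_positions': array([ 1.17040194e+00,  3.00345469e-01,  1.52141756e+00,  1.13327294e-05,
        1.32069886e+00, -6.65856690e-02]), 'qvel': array([ 0.00082517, -0.00133261, -0.00231166,  0.00052913, -0.00073659,
       -0.0015458 ]), 'joint_efforts': array([ 2.03347612e-03, -5.43665671e+01, -3.61887896e+01, -6.38344204e-05,
        3.15071135e-03,  6.97459541e-05]), 'position': array([180.13070296, 519.48679562, 230.8594097 ]), 'orientation': array([-3.14072608e+00, -6.87891512e-05,  2.80778110e+00]), 'contact_force': array([ 0.86084787,  0.06925211, -0.61808669]), 'torque': array([-0.02492189, -0.04767352, -0.01364933]), 'finger_gap': 85.37642255846954}
```

View pics/scene0.png

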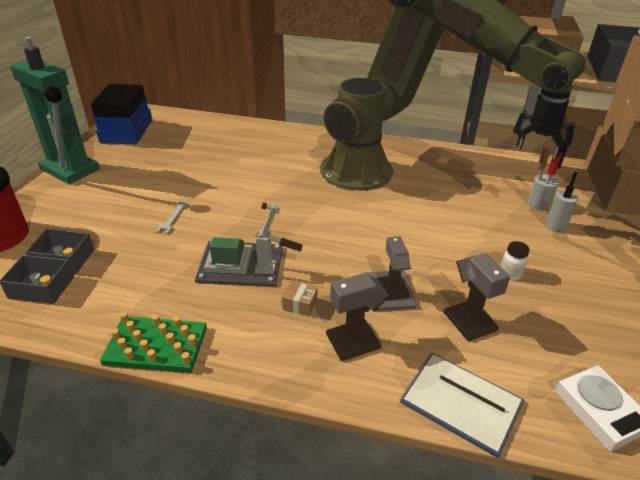

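View pics/side0.png

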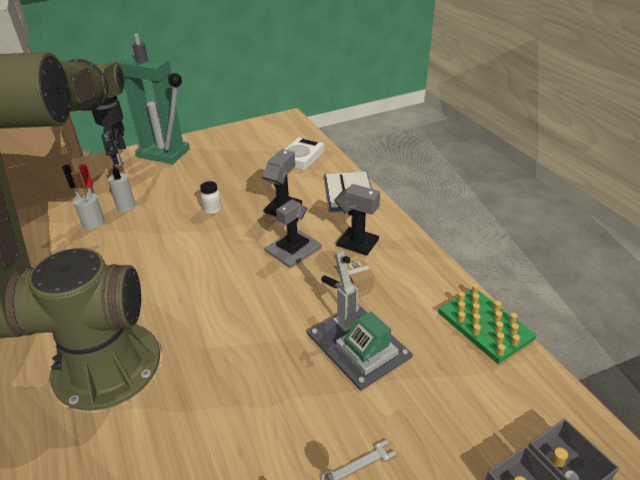

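Look-alikes of the reader: scene (397,262), the one standing on a grey slab, which is the smallest; (355,305), larger; and (480,290), larger. I choose the one at (397,262), which is at side (291,225). The check nest is at scene (240,262) and side (360,340), with its label facing the robot.

```bash
python3 - <<'E'
from h import *
a=dict(np.load("scene0.npz"));b=dict(np.load("side0.npz"))
def cr(c,x,y,w,h,s): return cv2.resize(c["im"][y:y+h,x:x+w,::-1],None,fx=s,fy=s,interpolation=cv2.INTER_CUBIC)
t=np.hstack([cr(a,190,195,125,95,3.2),cr(b,300,240,125,95,3.2)])
u=np.hstack([cr(a,340,220,125,90,3.2),cr(b,300,305,125,90,3.2)])
cv2.imwrite("pics/m.png",np.vstack([t,u]));print(t.shape,u.shape)
for n,p in dict(A=(203,243),B=(197,279),C=(278,285)).items(): print("sc",n,onz(a,*p,12).round())
for n,p in dict(A=(309,335),B=(362,382),C=(410,350)).items(): print("sd",n,onz(b,*p,12).round())
E
```

```text
(304, 800, 3) (288, 800, 3)
sc A [ 513. -340.   12.]
sc B [ 652. -295.   12.]
sc C [621. -87.  12.]
sd A [ 462. -142.   12.]
sd B [ 511. -320.   12.]
sd C [ 656. -290.   12.]
```

View pics/m.png

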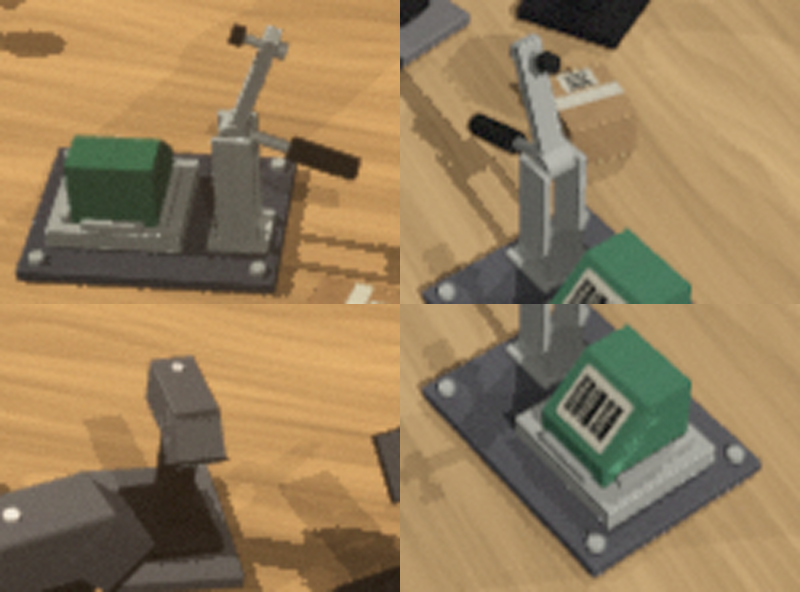

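The mosaic shows the nest with its plate corners, the clamp open (arm up, handle towards +y), and the label at side (361,337.5). The small reader stands on its slab with its head pointing towards the scene camera. Next I compute the poses.

```bash
python3 - <<'E'
from h import *
a=dict(np.load("scene0.npz"));b=dict(np.load("side0.npz"))
for n,p in dict(mxmy=(203,243.5),pxmy=(196.3,278.8),pxpy=(276.3,283),).items(): print("sc",n,onz(a,*p,12).round())
for n,p in dict(mxpy=(307.5,331.3),mxmy=(361.6,387),pxmy=(412.5,354.4)).items(): print("sd",n,onz(b,*p,12).round())
print("label",onz(b,361,337.5,70).round())
# clamp pivot & arm tip: mosaic pixels
f=lambda x,y,ox,oy,mx,my:(ox+(x-mx)/3.2,oy+(y-my)/3.2)
print("tip",tri(a,f(275,42,190,195,0,0),b,f(524,48,300,240,400,0)))
print("handle end",tri(a,f(356,164,190,195,0,0),b,f(473,124,300,240,400,0)))
print("pivotish",onz(a,*f(236,130,190,195,0,0),124).round(), onz(b,*f(553,158,300,240,400,0),124).round())
for p in [(85,475),(207,467),(243,578)]: print("dock",onz(a,*f(*p,340,220,0,304),14).round())
print("dock sd",[onz(b,*p,14).round() for p in [(266,250),(296,264),(321,246)]])
print("head back top",onz(a,*f(178,367,340,220,0,304),154).round(), "sd dot", onz(b,297,206,154).round())
print("carton,jar,big1,big2",onz(a,300,300,20).round(),onz(a,514,262,45).round(),onz(a,355,342,0).round(),onz(a,472,318,0).round())
print(goal([450,20,350],R.from_euler('xyz',[np.pi,0,np.radians(160.9)]).as_matrix()))
E
```

```text
sc mxmy [ 515. -339.   12.]
sc pxmy [ 652. -297.   12.]
sc pxpy [615. -94.  12.]
sd mxpy [ 464. -129.   12.]
sd mxmy [ 503. -331.   12.]
sd pxmy [ 654. -304.   12.]
label [ 546. -248.   70.]
tip (array([ 559.42991266, -106.48589012,  205.51641454]), np.float64(3.2756774535336417))
handle end (array([545.01985942, -47.42458777,  86.70750531]), np.float64(2.7207300451149057))
pivotish [ 570. -137.  124.] [ 566. -145.  124.]
dock [523. 125.  14.]
dock [488. 221.  14.]
dock [608. 262.  14.]
dock sd [array([484., 205.,  14.]), array([537., 110.,  14.]), array([634., 149.,  14.])]
head back top [540. 189. 154.] sd dot [579. 182. 154.]
carton,jar,big1,big2 [666. -17.  20.] [416. 496.  45.] [745. 136.   0.] [601. 399.   0.]
(array([-41.86, -38.36, -11.88]), array([-0.05, -0.  , -0.03]))
```

Nest: centre about (560,-214), yaw about 10.4°. The pivot is at about (567,-142), and the label at (546,-248,70). The dock is near (564,185), yaw about 20°. First I go above the dock for a close look.

```bash
python3 - <<'E'
from h import *
print(goal([555,200,400],R.from_euler('xyz',[np.pi,0,np.radians(100.4)]).as_matrix()))
E
```

```text
(array([-45.88, -17.92, -16.9 ]), array([-5.000e-02,  2.000e-02,  6.047e+01]))
```

```bash
python3 -m pendant '[[8,[0,0,-8],[0,0,0]],[8,[-2,-1,-14],[0,0,6]],[8,[-6,-2.5,-16.9],[0,0,12]],[8,[-10,-4,-16.9],[0,0,18]],[8,[-14,-5.5,-16.9],[0,0,24]],[8,[-18,-7,-16.9],[0,0,30]],[8,[-22,-8.5,-16.9],[0,0,36]],[8,[-26,-10,-16.9],[0,0,42]],[8,[-30,-12,-16.9],[0,0,48]],[8,[-34,-14,-16.9],[0,0,54]],[8,[-38,-15.5,-16.9],[0,0,60]],[8,[-42,-17,-16.9],[0,0,60.5]]]'
python3 - <<'E'
from h import *
print(goal([555,200,400],R.from_euler('xyz',[np.pi,0,np.radians(100.4)]).as_matrix()))
c=cam("wrist");save(c,"pics/w1.png");np.savez("w1.npz",**c)
E
```

```text
time: 1.15
position: [479.9, 256.7, 399.8]
orientation: [-3.141, 0.001, 1.745]
contact_force: [0.0, 0.9, -0.2]
finger_gap: 79.8
(array([-6.89,  6.42, -0.02]), array([-0.03,  0.04, -0.41]))
```

View pics/w1.png

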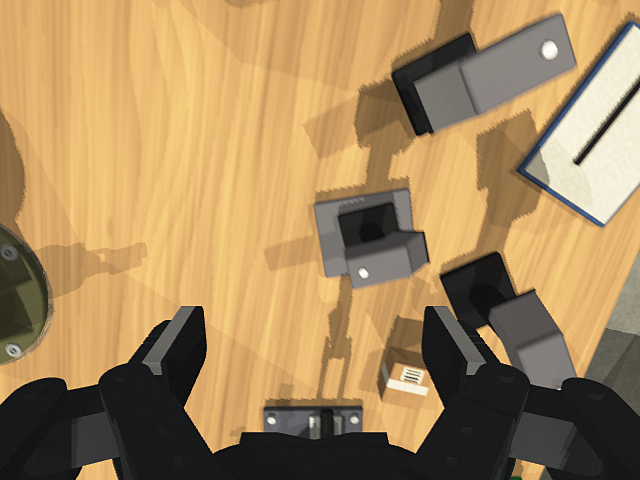

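The small reader on its slab is at (365,240), its head pointing right (world +x) with the white dot at the back at (362,273). The bigger ones are at (480,80) and (510,310), and the carton is at (405,375). I take a close crop to check and measure it.

```bash
python3 - <<'E'
from h import *
c=dict(np.load("w1.npz"));save(c,"pics/w1c.png",(300,175,450,295),5.2)
print(onz(c,362,273,154), onz(c,316,205,14),onz(c,409,188,14))
E
```

```text
[542.85077546 184.16176478 154.        ] [489.21357684 216.7763067   14.        ] [606.57893513 260.71809379  14.        ]
```

View pics/w1c.png

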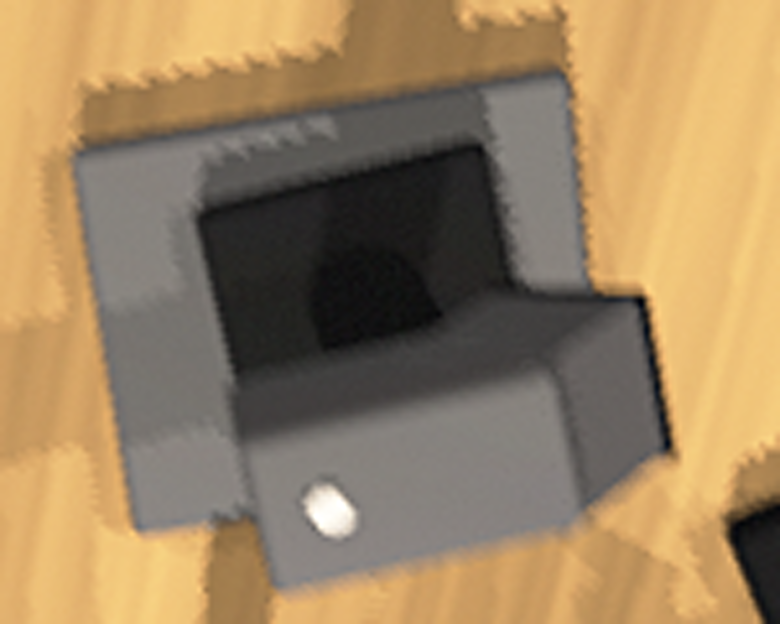

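```bash
python3 - <<'E'
from h import *
c=dict(np.load("w1.npz"))
P=lambda x,y,z:onz(c,300+x/5.2,175+y/5.2,z)
H=[P(*p,154) for p in[(245,442),(278,590),(578,525),(552,365)]]
F=[P(*p,26) for p in [(200,213),(478,148)]]
D=[P(*p,14) for p in[(78,152),(565,72),(138,530)]]
ang=lambda a,b:np.degrees(np.arctan2(*(b-a)[1::-1]))
print(np.round(H,1),ang(H[0],H[3]),ang(H[1],H[2]),[np.linalg.norm(H[i]-H[(i+1)%4]) for i in range(4)])
hc=np.mean(H,0);
print("F",np.round(F,1),ang(*F),"D",np.round(D,1),ang(D[0],D[1]),ang(D[2],D[0])-90,"Dc",(D[1]+D[2])/2)
y=np.radians(ang(*F));ex=np.array([np.cos(y),np.sin(y),0]);ey=np.array([-ex[1],ex[0],0])
print("origin from head",hc+7.5*ex,"from foot",(F[0]+F[1])/2-33*ey)
# clamp push start: fixture frame
yf=np.radians(10.4)
fx=lambda x,y,z:[560+x*np.cos(yf)-y*np.sin(yf),-214+x*np.sin(yf)+y*np.cos(yf),z]
Rm=R.from_euler('xyz',[np.pi,0,np.radians(100.4)]).as_matrix()
print(fx(20,140,300),goal(fx(20,140,300),Rm),goal(fx(20,140,190),Rm))
E
```

```text
[[524.8 195.6 154. ]
 [537.6 165.5 154. ]
 [594.  189.8 154. ]
 [580.7 221.7 154. ]] 25.00267922010691 23.325634174779466 [np.float64(32.71876520196619), np.float64(61.330313131961084), np.float64(34.52937718295302), np.float64(61.74841552905849)]
F [[520.5 209.9  26. ]
 [586.3 238.6  26. ]] 23.541344415776642 D [[487.7 217.6  14. ]
 [606.4 259.5  14. ]
 [522.1 116.9  14. ]] 19.46889750237789 18.854321163155575 Dc [564.25053282 188.20336084  14.        ]
origin from head [566.15736226 196.12848604 154.        ] from foot [566.59740652 194.0034257   26.        ]
[np.float64(554.3987490811894), np.float64(-72.68961118111477), 300] (array([-33.21,   1.31,   9.96]), array([-0.06,  0.15, -0.44])) (array([-33.18,   1.33,  20.96]), array([-0.06,  0.15, -0.44]))
```

Reader: origin (566,195), yaw about 24°. Dock: centre (564,188). Clamp first: I go to its +y side with the fingers closed.

```bash
python3 -m pendant '[[0,[-3,0.2,0],[0,0,-0.4]],[0,[-7,0.3,0],[0,0,-0.4]],[0,[-11,0.5,1],[0,0,-0.4]],[0,[-15,0.6,3],[0,0,-0.4]],[0,[-19,0.8,5],[0,0,-0.4]],[0,[-23,1,7],[0,0,-0.4]],[0,[-27,1.2,9],[0,0,-0.4]],[0,[-31,1.3,10],[0,0,-0.4]],[0,[-33.2,1.3,13],[0,0,-0.4]],[0,[-33.2,1.3,16],[0,0,-0.4]],[0,[-33.2,1.3,16],[0,0,-0.4]]]'
python3 - <<'E'
from h import *
yf=np.radians(10.4)
fx=lambda x,y,z:[560+x*np.cos(yf)-y*np.sin(yf),-214+x*np.sin(yf)+y*np.cos(yf),z]
Rm=R.from_euler('xyz',[np.pi,0,np.radians(100.4)]).as_matrix()
for q in[(20,137,185),(20,76,187),(20,48,180),(20,22,160),(20,8,138),(20,5,124)]: print(q,*goal(fx(*q),Rm))
c=cam("wrist");save(c,"pics/w2.png")
E
```

```text
time: 2.12
position: [552.1, -74.2, 233.2]
orientation: [-3.131, -0.001, 1.749]
contact_force: [-0.3, 1.5, -2.1]
finger_gap: -0.1
(20, 137, 185) [-0.2   0.3   4.81] [-0.6  -0.05 -0.19]
(20, 76, 187) [-6.3   0.32  4.61] [-0.6  -0.05 -0.19]
(20, 48, 180) [-9.1   0.34  5.3 ] [-0.6  -0.05 -0.19]
(20, 22, 160) [-11.7    0.37   7.3 ] [-0.6  -0.05 -0.19]
(20, 8, 138) [-13.1    0.39   9.5 ] [-0.6  -0.05 -0.19]
(20, 5, 124) [-13.41   0.41  10.9 ] [-0.6  -0.05 -0.19]
```

View pics/w2.png

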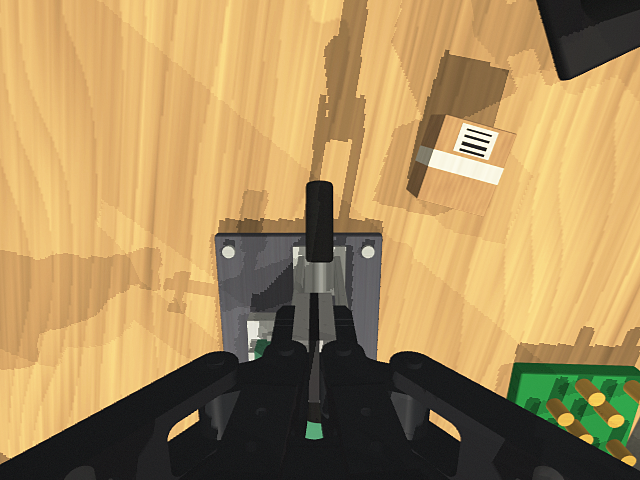

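The fingers are lined up with the clamp in its x (handle at column 320). I descend and push the arm over.

```bash
python3 -m pendant '[[0,[-0.1,0.3,2.5],[0,0,0]],[0,[-0.2,0.3,4.6],[0,0,0]],[0,[-0.2,0.3,4.8],[0,0,0]],[0,[-1.5,0.3,4.8],[0,0,0]],[0,[-3,0.3,4.7],[0,0,0]],[0,[-4.5,0.3,4.6],[0,0,0]],[0,[-6,0.3,4.6],[0,0,0]],[0,[-7.5,0.3,4.8],[0,0,0]],[0,[-9,0.3,5.3],[0,0,0]],[0,[-10,0.3,6.0],[0,0,0]],[0,[-11,0.3,6.7],[0,0,0]],[0,[-11,0.3,6.7],[0,0,0]]]'
python3 - <<'E'
from h import *
c=cam("side");a=cam("scene")
f=lambda c,x,y:cv2.resize(c["im"][y:y+150,x:x+125,::-1],None,fx=3.2,fy=3.2)
cv2.imwrite("pics/c1.png",np.hstack([f(a,190,150),f(c,300,240)]))
E
```

```text
time: 3.17
position: [574.5, -182.6, 167.6]
orientation: [-3.132, -0.001, 1.749]
contact_force: [-0.3, -0.2, 0.2]
finger_gap: -0.2
```

View pics/c1.png

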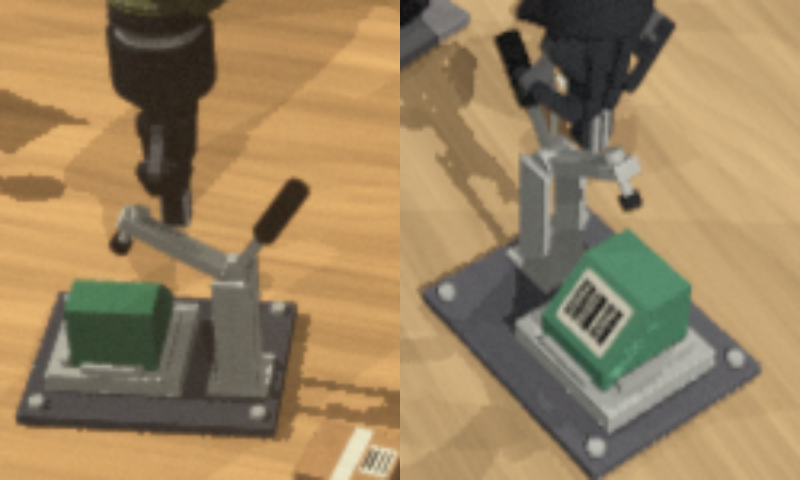

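The arm is past its balance point and dropping. I follow it down and press lightly.

```bash
python3 -m pendant '[[0,[-1.2,0,0],[0,0,0]],[0,[-2.2,0,1],[0,0,0]],[0,[-2.4,0,2],[0,0,0]],[0,[-2.4,0,3],[0,0,0]],[0,[-2.4,0,3.6],[0,0,0]],[0,[-2.4,0,4],[0,0,0]],[0,[-2.4,0,4.3],[0,0,0]],[0,[-2.4,0,4.3],[0,0,0]]]'
python3 - <<'E'
from h import *
print(readout.observe()["contact_force"])
c=cam("side");a=cam("scene")
f=lambda c,x,y:cv2.resize(c["im"][y:y+150,x:x+125,::-1],None,fx=3.2,fy=3.2)
cv2.imwrite("pics/c2.png",np.hstack([f(a,190,150),f(c,300,240)]))
E
```

```text
time: 3.93
position: [578.9, -204.3, 126.4]
orientation: [-3.134, -0.0, 1.75]
contact_force: [0.2, -0.0, -1.0]
finger_gap: -0.2
[ 0.24723136 -0.01464286 -1.00312446]
```

View pics/c2.png

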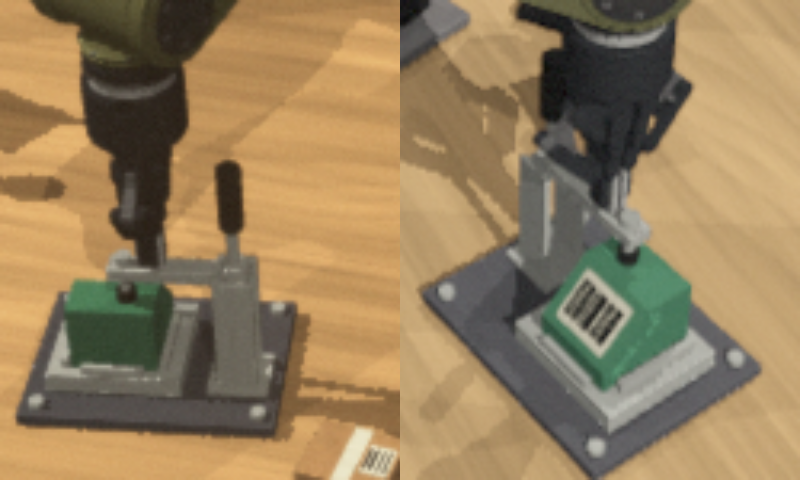

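The clamp is shut: its handle is vertical and the pad is on the casting. I give it a light confirming press, then rise.

```bash
python3 -m pendant '[[0,[0,0,0.2],[0,0,0]],[0,[0,0,0.3],[0,0,0]],[0,[0,0,0.3],[0,0,0]],[0,[-0.5,0,-2],[0,0,0]],[0,[-1,0,-6],[0,0,0]],[0,[-1,0,-10],[0,0,0]],[0,[-1,0,-14],[0,0,0]],[8.5,[-1,0,-18],[0,0,0]],[8.5,[1,0,-18],[0,0,6]]]'
python3 - <<'E'
from h import *
print(readout.observe()["joint_positions"])
Rm=R.from_euler('xyz',[np.pi,0,np.radians(24)]).as_matrix()
print(goal([566,195,300],Rm))
E
```

```text
time: 4.78
position: [580.0, -196.7, 315.0]
orientation: [3.139, 0.006, 1.646]
contact_force: [0.9, -0.3, 0.6]
finger_gap: 23.1
[-0.3850217   0.39630379  1.20097484 -0.00443728  1.53868802 -0.45975332]
(array([39.17,  1.53,  1.25]), array([ 0.38,  0.22, 70.29]))
```

```bash
python3 -m pendant '[[8.5,[3.5,0.1,0],[0,0,6.4]],[8.5,[7,0.3,0],[0,0,12.8]],[8.5,[10.5,0.4,0],[0,0,19.2]],[8.5,[14,0.5,0],[0,0,25.6]],[8.5,[17.5,0.7,0],[0,0,32]],[8.5,[21,0.9,0],[0,0,38.4]],[8.5,[24.5,1,0],[0,0,44.8]],[8.5,[28,1.1,0],[0,0,51.2]],[8.5,[31.5,1.3,0],[0,0,57.6]],[8.5,[35,1.4,0],[0,0,64]],[8.5,[39,1.5,1],[0,0,70.3]],[8.5,[39.2,1.5,1.2],[0.4,0.2,70.3]]]'
python3 - <<'E'
from h import *
Rm=R.from_euler('xyz',[np.pi,0,np.radians(24)]).as_matrix()
print(goal([566,195,210],Rm),goal([566,195,113],Rm))
c=cam("wrist");save(c,"pics/w3.png");np.savez("w3.npz",**c)
for q in [(566,195,154),(566,195,14)]: print(proj(c,q))
E
```

```text
time: 5.78
position: [564.3, 200.9, 299.0]
orientation: [-3.14, 0.001, 0.413]
contact_force: [-0.2, -0.2, 0.2]
finger_gap: 84.9
(array([-0.07,  0.62,  8.9 ]), array([-0.07,  0.08, -0.33])) (array([-0.05,  0.63, 18.6 ]), array([-0.07,  0.08, -0.33]))
[321.89903843 221.29904824]
[319.33426978 188.17854108]
```

View pics/w3.png

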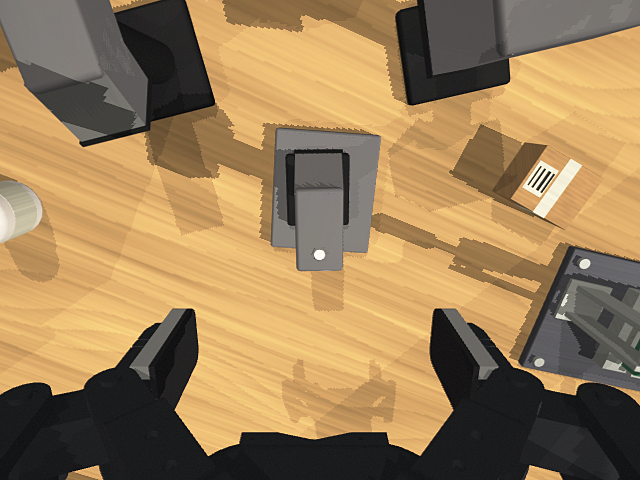

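The head is aligned with the jaws: its top runs from (319.5,188) to (319.5,270) and is 46 px wide. I measure it and the dock once more.

```bash
python3 - <<'E'
from h import *
c=dict(np.load("w3.npz"))
b,f=onz(c,319.5,270,154),onz(c,319.8,188,154); d=(f-b)/np.linalg.norm(f-b)
print(b,f,np.linalg.norm(f-b),np.degrees(np.arctan2(d[1],d[0])),"origin",b+40*d)
D=[onz(c,*p,14) for p in[(277,129),(380,136),(368,251),(273,247)]]
print(np.round(D,1),np.mean(D,0))
yaw=np.arctan2(d[1],d[0]);o=b+40*d
Rm=R.from_euler('xyz',[np.pi,0,yaw]).as_matrix()
print(goal([*o[:2],210],Rm),goal([*o[:2],113],Rm))
E
```

```text
[529.99541281 180.99803305 154.        ] [588.04403348 206.46237726 154.        ] 63.388289041559005 23.685748828282744 origin [566.62591447 197.06683351 154.        ]
[[604.6 259.6  14. ]
 [640.7 159.6  14. ]
 [522.9 116.   14. ]
 [484.4 215.7  14. ]] [563.14757707 187.74282943  14.        ]
(array([0.14, 0.22, 8.89]), array([-0.08,  0.13,  0.41])) (array([ 0.16,  0.24, 18.59]), array([-0.08,  0.13,  0.41]))
```

```bash
python3 -m pendant '[[8.5,[0.15,0.25,3.5],[0,0,0.4]],[8.5,[0.15,0.25,7],[0,0,0.4]],[8.5,[0.15,0.25,10],[0,0,0.4]],[8.5,[0.15,0.25,13],[0,0,0.4]],[8.5,[0.15,0.25,15.5],[0,0,0.4]],[8.5,[0.15,0.25,17.5],[0,0,0.4]],[8.5,[0.15,0.25,18.6],[0,0,0.4]],[8.5,[0.15,0.25,18.6],[0,0,0.4]]]' 30
python3 -m pendant '[[6,[0,0,0],[0,0,0]],[5,[0,0,0],[0,0,0]],[4.2,[0,0,0],[0,0,0]],[3.8,[0,0,0],[0,0,0]],[3,[0,0,0],[0,0,0]],[2.5,[0,0,0],[0,0,0]],[2.5,[0,0,0],[0,0,0]],[2.5,[0,0,0],[0,0,0]]]' 30
```

```text
time: 6.5
position: [565.9, 196.1, 110.9]
orientation: [-3.14, 0.006, 0.414]
contact_force: [-0.9, -0.6, 0.5]
finger_gap: 84.7
time: 7.17
position: [566.3, 196.4, 112.0]
orientation: [-3.14, 0.004, 0.414]
contact_force: [-1.0, 1.6, 6.5]
finger_gap: 35.9
```

Gripped at 35.9 mm, which matches the 36 mm head. I lift it.

```bash
python3 -m pendant '[[2.5,[0,0,-1],[0,0,0]],[2.5,[0,0,-3],[0,0,0]],[2.5,[0,0,-6],[0,0,0]],[2.5,[0,0,-9.5],[0,0,0]],[2.5,[0,0,-13],[0,0,0]],[2.5,[0,0,-16.5],[0,0,0]],[2.5,[0,0,-19],[0,0,0]],[2.5,[0,0,-19],[0,0,0]]]'
python3 - <<'E'
from h import *
Rm=R.from_euler('xyz',[np.pi,0,np.radians(10.4)]).as_matrix()
print(goal([418,-271,300],Rm))
# label re-measured by mask in the fresh side image
c=cam("side");im=c["im"].astype(int);s=im[315:365,335:390]
m=((s.min(2)>150)&(s.max(2)-s.min(2)<70)).astype(np.uint8)
m=cv2.morphologyEx(m,cv2.MORPH_CLOSE,np.ones((7,7)))
n,l,st,ce=cv2.connectedComponentsWithStats(m); print(st,ce+[335,315],[onz(c,*(p+[335,315]),70).round() for p in ce[1:]])
E
```

```text
time: 7.83
position: [567.9, 196.6, 308.6]
orientation: [-3.141, -0.005, 0.414]
contact_force: [-0.5, -0.6, -1.3]
finger_gap: 35.6
(array([-32.55,  36.77,   0.69]), array([-0.05, -0.28, 13.33]))
[[   0    0   55   50 2396]
 [   0    4    2    2    3]
 [  11   10   26   33  221]
 [  23   31   32   19  130]] [[361.48914858 338.16819699]
 [335.33333333 319.66666667]
 [357.45248869 343.63800905]
 [379.76153846 357.46923077]] [array([ 518., -173.,   70.]), array([ 530., -260.,   70.]), array([ 555., -317.,   70.])]
```

The mask caught other bright parts too, so I drop it. The label corners in the two crops agree on (361,337.5), and I keep (546,-248,70). I carry the reader over, high up.

```bash
python3 -m pendant '[[2.5,[-1.5,1.7,0],[0,0,0.6]],[2.5,[-4,4.5,0],[0,0,1.6]],[2.5,[-6.5,7.4,0],[0,0,2.7]],[2.5,[-9,10.2,0],[0,0,3.7]],[2.5,[-11.5,13,0],[0,0,4.7]],[2.5,[-14,15.8,0],[0,0,5.7]],[2.5,[-16.5,18.6,0],[0,0,6.7]],[2.5,[-19,21.4,0],[0,0,7.8]],[2.5,[-21.5,24.3,0],[0,0,8.8]],[2.5,[-24,27.1,0],[0,0,9.8]],[2.5,[-26.5,29.9,0],[0,0,10.8]],[2.5,[-29,32.7,0],[0,0,11.8]]]'
python3 - <<'E'
from h import *
Rm=R.from_euler('xyz',[np.pi,0,np.radians(10.4)]).as_matrix()
print(goal([418,-271,300],Rm),goal([418,-271,164],Rm))
E
```

```text
time: 8.88
position: [432.1, -220.9, 303.2]
orientation: [-3.139, 0.001, 0.207]
contact_force: [1.6, -0.2, -2.0]
finger_gap: 35.5
(array([-2.42,  4.61,  0.31]), array([-0.15,  0.06,  1.49])) (array([-2.4 ,  4.65, 13.91]), array([-0.15,  0.06,  1.49]))
```

```bash
python3 -m pendant '[[2.5,[-1,2,0.3],[0,0,0.6]],[2.5,[-2,4,1],[0,0,1.5]],[2.5,[-2.4,4.6,3],[0,0,1.5]],[2.5,[-2.4,4.6,6],[0,0,1.5]],[2.5,[-2.4,4.6,9],[0,0,1.5]],[2.5,[-2.4,4.6,11.5],[0,0,1.5]],[2.5,[-2.4,4.6,13.2],[0,0,1.5]],[2.5,[-2.4,4.65,13.9],[0,0,1.5]],[2.5,[-2.4,4.65,13.9],[0,0,1.5]],[2.5,[-2.4,4.65,13.9],[0,0,1.5]]]'
python3 - <<'E'
from h import *
Rm=R.from_euler('xyz',[np.pi,0,np.radians(10.4)]).as_matrix()
print(goal([418,-271,164],Rm))
c=cam("side");a=cam("scene")
f=lambda c,x,y:cv2.resize(c["im"][y:y+200,x:x+170,::-1],None,fx=2.35,fy=2.35)
cv2.imwrite("pics/r1.png",np.hstack([f(a,150,110),f(c,255,215)]))
E
```

```text
time: 9.72
position: [418.0, -271.1, 164.4]
orientation: [-3.139, 0.001, 0.181]
contact_force: [0.4, 0.4, -2.2]
finger_gap: 35.8
(array([-0.  , -0.01,  0.04]), array([-0.16,  0.07, -0.02]))
```

View pics/r1.png

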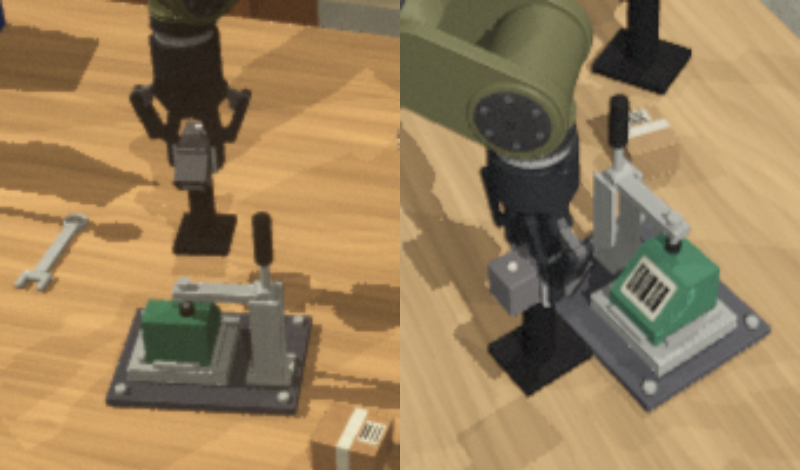

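The clamp stays shut, and the held reader is upright with its window facing the label. I check the foot corners numerically against the expected pose, then hold.

```bash
python3 - <<'E'
from h import *
c=cam("side");a=cam("scene")
y=np.radians(10.4);Rz=R.from_euler('z',y).as_matrix()
o=np.array([418,-271,66.4])
for q in[(-38,33),(-38,-33),(38,-33),(38,33)]:
    p=o+Rz@[*q,12]
    s=proj(c,p);t=proj(a,p);print(q,"side mosaic",(400+(s[0]-255)*2.35).round(),((s[1]-215)*2.35).round(),"scene",((t-[150,110])*2.35).round())
w=o+Rz@[38,0,96];L=np.array([546,-248,70]);ez=Rz@np.array([1,0,-1])/2**.5
print("label in window: along",(L-w)@ez,"x",(L-w)@(Rz@[0,1,0]),"y",(L-w)@np.cross(ez,Rz@[0,1,0]))
E
python3 -m pendant '[[2.5,[0,0,0],[0,0,0]],[2.5,[0,0,0],[0,0,0]],[2.5,[0,0,0],[0,0,0]],[2.5,[0,0,0],[0,0,0]],[2.5,[0,0,0],[0,0,0]],[2.5,[0,0,0],[0,0,0]],[2.5,[0,0,0],[0,0,0]],[2.5,[0,0,0],[0,0,0]],[2.5,[0,0,0],[0,0,0]],[2.5,[0,0,0],[0,0,0]],[2.5,[0,0,0],[0,0,0]],[2.5,[0,0,0],[0,0,0]]]'
python3 -m pendant '[[2.5,[0,0,0],[0,0,0]],[2.5,[0,0,0],[0,0,0]],[2.5,[0,0,0],[0,0,0]],[2.5,[0,0,0],[0,0,0]],[2.5,[0,0,0],[0,0,0]],[2.5,[0,0,0],[0,0,0]],[2.5,[0,0,0],[0,0,0]],[2.5,[0,0,0],[0,0,0]],[2.5,[0,0,0],[0,0,0]],[2.5,[0,0,0],[0,0,0]],[2.5,[0,0,0],[0,0,0]],[2.5,[0,0,0],[0,0,0]]]'
```

```text
(-38, 33) side mosaic 486.0 343.0 scene [235. 214.]
(-38, -33) side mosaic 527.0 391.0 scene [182. 212.]
(38, -33) side mosaic 594.0 349.0 scene [169. 248.]
(38, 33) side mosaic 552.0 305.0 scene [225. 251.]
label in window: along 130.42520133618635 x -0.48430676336382134 y -0.2481318270876361
time: 10.92
position: [418.4, -271.3, 165.1]
orientation: [-3.14, -0.0, 0.181]
contact_force: [-0.3, -0.2, -1.9]
finger_gap: 35.7
time: 11.92
position: [418.3, -271.2, 165.1]
orientation: [-3.14, -0.0, 0.181]
contact_force: [-0.2, -0.1, -2.2]
finger_gap: 35.9
```

The foot corners match the expected pose to within a few pixels, and the hold lasted over 2 s. I return the reader.

```bash
python3 -m pendant '[[2.5,[0,0,-1],[0,0,0]],[2.5,[0,0,-3.5],[0,0,0]],[2.5,[0,0,-6.5],[0,0,0]],[2.5,[0,0,-9.5],[0,0,0]],[2.5,[0,0,-12.5],[0,0,0]],[2.5,[0,0,-14],[0,0,0]],[2.5,[1.5,-3,-14],[0,0,0]],[2.5,[3,-6,-14],[0,0,0]]]'
python3 - <<'E'
from h import *
Rm=R.from_euler('xyz',[np.pi,0,np.radians(22)]).as_matrix()
print(goal([563.5,188,300],Rm))
E
```

```text
time: 12.58
position: [437.0, -207.1, 306.9]
orientation: [3.141, -0.002, 0.178]
contact_force: [1.1, -0.1, -3.4]
finger_gap: 35.5
(array([ 19.46, -36.63,   0.72]), array([  0.02,  -0.11, -11.77]))
```

```bash
python3 -m pendant '[[2.5,[1.8,-3.4,0],[0,0,-1.1]],[2.5,[3.6,-6.7,0],[0,0,-2.2]],[2.5,[5.3,-10,0],[0,0,-3.3]],[2.5,[7.1,-13.3,0],[0,0,-4.3]],[2.5,[8.9,-16.7,0],[0,0,-5.4]],[2.5,[10.6,-20,0],[0,0,-6.5]],[2.5,[12.4,-23.3,0],[0,0,-7.5]],[2.5,[14.2,-26.7,0],[0,0,-8.6]],[2.5,[15.9,-30,0],[0,0,-9.7]],[2.5,[17.7,-33.3,0],[0,0,-10.7]],[2.5,[19.5,-36.6,0.5],[0,0,-11.8]],[2.5,[19.5,-36.6,0.7],[0,0,-11.8]]]'
python3 - <<'E'
from h import *
Rm=R.from_euler('xyz',[np.pi,0,np.radians(22)]).as_matrix()
print(goal([563.5,188,113],Rm))
E
```

```text
time: 13.58
position: [564.3, 192.9, 299.5]
orientation: [-3.141, -0.001, 0.39]
contact_force: [0.5, -0.5, -3.4]
finger_gap: 35.9
(array([-0.29,  0.43, 18.65]), array([-0.04, -0.08,  0.33]))
```

```bash
python3 -m pendant '[[2.5,[-0.3,0.4,2],[0,0,0.3]],[2.5,[-0.3,0.4,5.5],[0,0,0.3]],[2.5,[-0.3,0.4,9],[0,0,0.3]],[2.5,[-0.3,0.4,12],[0,0,0.3]],[2.5,[-0.3,0.4,14.5],[0,0,0.3]],[2.5,[-0.3,0.4,16.5],[0,0,0.3]],[2.5,[-0.3,0.4,17.5],[0,0,0.3]],[2.5,[-0.3,0.4,18],[0,0,0.3]],[2.5,[-0.3,0.4,18.3],[0,0,0.3]],[2.5,[-0.3,0.4,18.5],[0,0,0.3]],[2.5,[-0.3,0.4,18.5],[0,0,0.3]]]'
```

```text
time: 14.5
position: [563.6, 188.4, 115.4]
orientation: [-3.141, -0.003, 0.385]
contact_force: [0.7, -0.1, -2.6]
finger_gap: 35.5
```

```bash
python3 -m pendant '[[2.5,[0,0,0.1],[0,0,0]],[2.5,[0,0,0.2],[0,0,0]],[2.5,[0,0,0.25],[0,0,0]],[2.5,[0,0,0.3],[0,0,0]],[2.5,[0,0,0.3],[0,0,0]]]'
```

```text
time: 14.92
position: [563.6, 188.4, 112.4]
orientation: [-3.141, -0.003, 0.385]
contact_force: [-0.1, 0.6, -1.9]
finger_gap: 35.5
```

```bash
python3 -m pendant '[[2.5,[0,0,0.05],[0,0,0]],[2.5,[0,0,0.1],[0,0,0]],[2.5,[0,0,0.1],[0,0,0]],[2.5,[0,0,0.1],[0,0,0]]]'
```

```text
time: 15.25
position: [563.9, 188.6, 112.1]
orientation: [-3.141, -0.004, 0.385]
contact_force: [-0.3, 0.1, 6.5]
finger_gap: 35.3
```

It touches down at +6.5 N. I open gently and withdraw.

```bash
python3 -m pendant '[[3.8,[0,0,0],[0,0,0]],[4.5,[0,0,0],[0,0,0]],[6,[0,0,0],[0,0,0]],[8.5,[0,0,0],[0,0,0]],[8.5,[0,0,0],[0,0,0]],[8.5,[0,0,0],[0,0,0]],[8.5,[0,0,-1],[0,0,0]],[8.5,[0,0,-4],[0,0,0]],[8.5,[0,0,-8],[0,0,0]],[8.5,[0,0,-12],[0,0,0]],[8.5,[0,0,-16],[0,0,0]],[8.5,[0,0,-19],[0,0,0]]]'
python3 - <<'E'
from h import *
yf=np.radians(10.4)
fx=lambda x,y,z:[560+x*np.cos(yf)-y*np.sin(yf),-214+x*np.sin(yf)+y*np.cos(yf),z]
Rm=R.from_euler('xyz',[np.pi,0,np.radians(100.4)]).as_matrix()
print(goal(fx(20,22,300),Rm),fx(20,22,300))
c=cam("wrist");a=cam("side")
f=lambda c,x,y:cv2.resize(c["im"][y:y+200,x:x+170,::-1],None,fx=2.35,fy=2.35)
cv2.imwrite("pics/p1.png",np.hstack([f(c,235,110),f(a,240,180)]))
np.savez("w4.npz",**c)
E
```

```text
time: 16.25
position: [563.2, 188.2, 306.8]
orientation: [3.142, -0.008, 0.385]
contact_force: [0.4, -0.7, 0.2]
finger_gap: 85.2
(array([-12.99,  35.41,   0.59]), array([  0.3 ,  -0.36, -78.36])) [np.float64(575.7000082207554), np.float64(-188.75104473709433), 300]
```

View pics/p1.png

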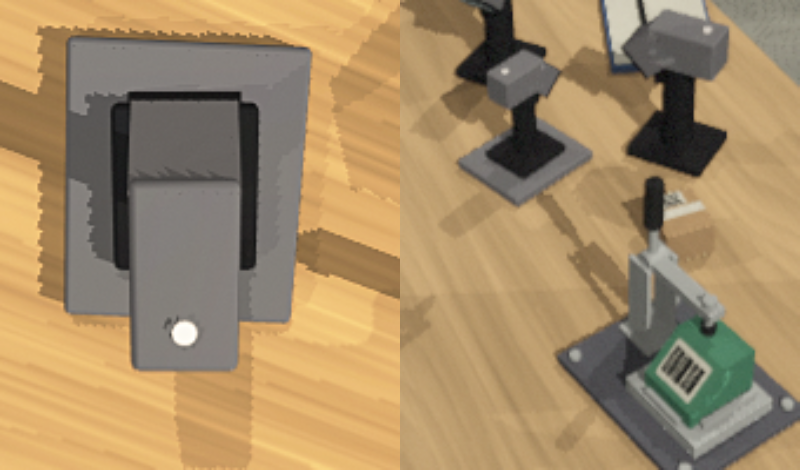

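The reader stands upright in the middle of its pad, and the clamp is still shut with its handle vertical. I move to the clamp's -y side of the handle.

```bash
python3 -m pendant '[[0,[-1,2.9,-1],[0,0,-6.6]],[0,[-2.2,6,-1.5],[0,0,-13.2]],[0,[-3.4,9.3,-1.5],[0,0,-19.8]],[0,[-4.6,12.6,-1.5],[0,0,-26.4]],[0,[-5.8,15.9,-1.5],[0,0,-33]],[0,[-7,19.2,-1.5],[0,0,-39.6]],[0,[-8.2,22.5,-1.5],[0,0,-46.2]],[0,[-9.4,25.8,-1.5],[0,0,-52.8]],[0,[-10.6,29.1,-1.5],[0,0,-59.4]],[0,[-11.8,32.4,-1],[0,0,-66]],[0,[-13,35.4,0],[0,0,-72.5]],[0,[-13,35.4,0],[0,0,-78.4]]]'
python3 - <<'E'
from h import *
yf=np.radians(10.4)
fx=lambda x,y,z:[560+x*np.cos(yf)-y*np.sin(yf),-214+x*np.sin(yf)+y*np.cos(yf),z]
Rm=R.from_euler('xyz',[np.pi,0,np.radians(100.4)]).as_matrix()
for q in[(20,22,200),(20,49,200),(20,90,194),(20,118,175),(20,142,144),(20,160,100)]: print(q,*goal(fx(*q),Rm))
E
```

```text
time: 17.35
position: [575.4, -193.3, 304.9]
orientation: [3.131, -0.003, 1.754]
contact_force: [-0.3, 0.1, -0.5]
finger_gap: -0.2
(20, 22, 200) [ 0.41  0.   10.49] [ 0.58 -0.16  0.12]
(20, 49, 200) [3.11e+00 1.00e-02 1.05e+01] [ 0.58 -0.16  0.12]
(20, 90, 194) [7.210e+00 1.000e-02 1.111e+01] [ 0.58 -0.16  0.12]
(20, 118, 175) [10.   -0.   13.02] [ 0.58 -0.16  0.12]
(20, 142, 144) [12.39 -0.03 16.13] [ 0.58 -0.16  0.12]
(20, 160, 100) [14.18 -0.07 20.53] [ 0.58 -0.16  0.12]
```

```bash
python3 -m pendant '[[0,[0.2,0,3.5],[0.6,0,0]],[0,[0.3,0,7],[0.6,0,0]],[0,[0.3,0,10],[0.6,0,0]],[0,[0.4,0,10.5],[0.6,0,0]],[0,[2,0,10.5],[0.6,0,0]],[0,[3.5,0,10.5],[0.6,0,0]],[0,[5,0,10.7],[0.6,0,0]],[0,[6.5,0,11],[0.6,0,0]],[0,[7.8,0,11.4],[0.6,0,0]],[0,[9,0,12.2],[0.6,0,0]],[0,[10,0,13],[0.6,0,0]],[0,[11,0,13.8],[0.6,0,0]]]'
python3 -m pendant '[[0,[0.5,0,0],[0,0,0]],[0,[1,0,0.2],[0,0,0]],[0,[1.6,0,0.8],[0,0,0]],[0,[2,0,1.4],[0,0,0]],[0,[2.4,0,2],[0,0,0]],[0,[2.4,0,2],[0,0,0]],[0,[2.4,0,2],[0,0,0]],[0,[2.4,0,2],[0,0,0]]]'
python3 - <<'E'
from h import *
a=cam("scene");b=cam("side");cv2.imwrite("pics/o1.png",a["im"][...,::-1]);cv2.imwrite("pics/o1s.png",b["im"][...,::-1])
# handle end & arm tip expected when open; dark-grip mask in region
s=a["im"][195:290,190:315].astype(int)
o=dict(np.load("scene0.npz"))["im"][195:290,190:315].astype(int)
d=(abs(s-o).max(2)>40).astype(np.uint8); n,l,st,ce=cv2.connectedComponentsWithStats(d)
print([(x.tolist()) for x in st[1:] if x[4]>15])
m=lambda i:((i[70-25:70+0,275-190-0:315-190].max(2)<75)).sum(); print("dark px near open handle then/now",m(o),m(s))
E
```

```text
time: 18.35
position: [556.3, -83.3, 166.3]
orientation: [-3.141, -0.003, 1.755]
contact_force: [0.6, -1.4, 0.3]
finger_gap: -0.0
time: 19.02
position: [552.1, -59.8, 146.6]
orientation: [-3.141, -0.003, 1.755]
contact_force: [-0.6, -0.0, 0.0]
finger_gap: -0.1
[[96, 0, 18, 36, 481], [61, 6, 29, 32, 371], [81, 39, 34, 18, 334]]
dark px near open handle then/now 166 81
```

I withdraw upwards and compare with the first picture.

```bash
python3 -m pendant '[[0,[1,0,-2],[0,0,0]],[0,[2,0,-5],[0,0,0]],[0,[4,0,-9],[0,0,0]],[0,[7,0,-13],[0,0,0]],[0,[10,0,-17],[0,0,0]],[0,[13,0,-19],[0,0,0]],[0,[16,0,-19],[0,0,0]],[0,[19,0,-19],[0,0,0]],[0,[19,0,-19],[0,0,0]]]'
python3 - <<'E'
from h import *
a=cam("scene");b=cam("side")
for n,c,(x,y) in(("scene",a,(190,195)),("side",b,(300,240))):
    s=c["im"][y:y+95,x:x+125].astype(int);o=dict(np.load(n+"0.npz"))["im"][y:y+95,x:x+125].astype(int)
    d=(abs(s-o).max(2)>40).astype(np.uint8);st=cv2.connectedComponentsWithStats(d)[2]
    print(n,[v.tolist() for v in st[1:] if v[4]>10])
f=lambda c,x,y:cv2.resize(c["im"][y:y+200,x:x+170,::-1],None,fx=2.35,fy=2.35)
cv2.imwrite("pics/fin.png",np.hstack([f(a,180,150),f(b,260,200)]))
E
```

```text
time: 19.87
position: [516.6, 130.4, 338.4]
orientation: [3.139, -0.004, 1.758]
contact_force: [-0.5, -0.1, -0.4]
finger_gap: -0.2
scene []
side [[0, 2, 10, 9, 23]]
```

View pics/fin.png

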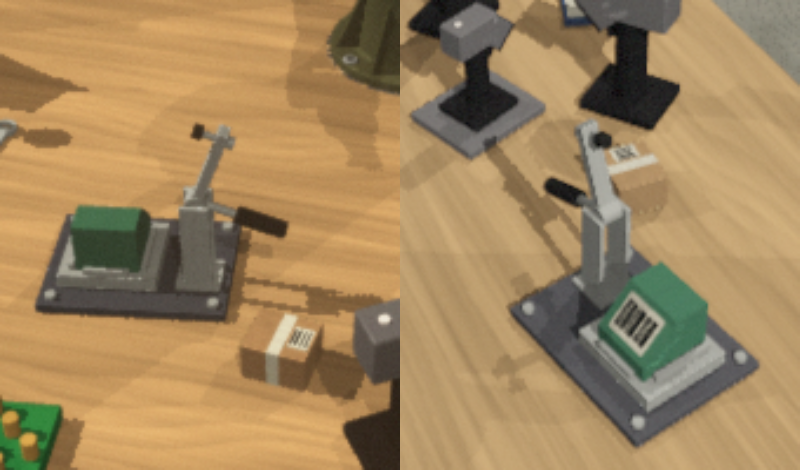

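The clamp and casting match the first picture pixel for pixel, with the clamp on its open stop. The robot is clear of everything, so I hand in.

```bash
python3 -c "
from rig import job
print(job.hand_in())"
```

```text
the job is handed in; nothing more can be done
None
```

The job is done and handed in at about 20 s of the 72 s allowed; no verdict was reported. I swung the clamp shut onto the casting, held the reader facing the label for over 2 s, stood it back on its pad and let go, then swung the clamp open.

- **Aim:** the label came out 130 mm from the window and within 1 mm of centre. That relies on my own measured poses. The picture agreed to a few pixels, with the largest foot-corner difference at 9 px in an enlarged crop.
- **Reader put back:** it looked upright and centred on its pad after release, and it still stood there in the last side view.
- **Clamp and casting at the end:** the scene view around the nest showed no difference from the first picture. The side view differed only in a 23-pixel patch at the crop's corner, beside the pad. The clamp is on its open stop and the casting is seated.
- **Bystanders:** the carton is unmoved in the last pictures. I did not check the jar and wrench at the end, but the arm did not go near them.
- **Failed check:** remeasuring the label with a colour mask picked up other bright parts. I dropped it and kept the position from the label's corners in two pictures, which agreed.

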